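# Take the length of a slat with the counter tape

### The arm

A 6-joint arm with a two-finger parallel gripper is mounted at the origin on a cart in front of the work surface, level with it; the furniture and walls round the work are solid. World frame = base frame: x ahead of the robot, y to its left, z up, the work surface at z = 0. Lengths are in m, angles in rad, forces in N, time in s.
With the tool pointing down it reaches from about 0.35 to 0.725 m from the base axis. Payload 6 kg.
Tool frame: the origin (TCP) lies midway between the tips of the shut fingers; the grasp point (between the pads) lies 19 mm behind it; z points along the fingers, y is the line along which they close (so a half turn about z gives the same grasp; the last joint's range is limited). The gripper opens to 85 mm and grips with 20 to 120 N. Pads are 22 mm wide; open, the fingers measure 114 mm over their backs; the gripper's body (76 mm by 85 mm) begins 54 mm behind the grasp point. The pads swing forward as they close: fully open they stand 13 mm farther back than shut.
Start: joints at [1.002, 0.04, 0.085, 0, -1.615, -0.334], TCP at [0.471, 0.372, 0.231] pointing down, gripper open.
Joint ranges: [-2.56, 2.56], [-1.29, 2.01], [-1.08, 1.49], [-3.29, 1.98], [-2.81, -0.18], [-2.99, 2.99]. Speed limits (rad/s): [2.57, 2.57, 3.01, 3.14, 3.14, 3.14].

### API

Orientations are given as [roll, pitch, yaw] about the fixed x, y, z axes, in that order (R = Rz(yaw) Ry(pitch) Rx(roll)).
In Python, from rig import ctrl, capture, get_calibration, workorder gives the robot as it stands.
- The arm moves only by the tool servo_tool, never from a script. Its argument "targets" is one flat list of numbers, 7 for each row, row after row: the shift along the world's x, y, z in mm, then the turn, a rotation vector about the world's x, y, z in degrees, then the opening, from 0 (shut) to 1 (fully open). In form: [x, y, z, ax, ay, az, gripper, x, y, z, ax, ay, az, gripper, ...]. A call has 1 to 20 rows; each row shifts and turns the commanded pose from where the row before left it; what a row does not reach is not made up. A row lasts 1/10 s, in which the tool goes at most 50 mm and 8.59 degrees, less where a joint would pass 70% of its speed; a pose out of reach is approached as far as the arm can. A call is refused whole if a number of a shift passes 50 or a number of a turn 8.59, either way. A call with a gripper value outside its range is refused whole. The fingers move at their own pace and stop on an object; "grip_force" is the grip in N (left out, the last holds). Time passes only in rows, so rows that do not move let the fingers close. It gives the time, the measured TCP pose, the force, the opening and the grip force at its end, in the units of the state.
- ctrl.sense(): the state, without advancing time (a new reading comes with each control period).
- capture(name): name is "side" or "top" or "wrist"; returns the picture (480x640x3 uint8, red, green, blue); there is no depth.
- get_calibration(name): a dict with "mtx" (3x3 intrinsics, pixels), "R" (3x3) and "t" (3): a world point X has camera coordinates R X + t; the wrist camera has in their place "tool_from_camera" (4x4, takes a point from camera to tool coordinates, whose origin is the TCP and whose axes are the flange's). Camera axes: x right, y down, z forward; pixel columns grow to the right and rows downward; lengths in m; the calibration is good to about 2 mm. A picture is of the moment at which its call begins: read the wrist's pose just before it. get_calibration takes no time and is no camera call.
- workorder.sign_off(): hands the job in; it is judged then, once.
The state is a dict: "time": time; "joints": joint angles; "qd": joint speeds; "joint_torque": joint torques, N m; "position": TCP position; "ee_rot": TCP orientation; "ft_force": force on the tool from outside, world axes, zero at the start; "wrist_torque": the same for the moment, N m; "width": finger opening in m; "gripper_force": force on a finger pad.
Only numpy, scipy, OpenCV 4.12 (cv2) and the standard library are available. Lean on these libraries where they do the work, as an engineer would, in place of code of your own. Each camera call takes 0.05 s, during which the arm holds its last target. There are 200 camera calls.

### The job

Take the length of the wooden slat on the measuring board: press the raised end of the tape down so that its hook drops over the slat's left end, back the tape case away to the right against the tape's spring until the front face of the case is level with the slat's right end, then press the lock button on the case fully down. Leave the tape hooked, drawn out and locked like that, the slat against its stop, and do not knock over or push away the other things on the counter.

Things in the scene. Friction and masses are not known exactly. Their poses are not given: they have to be found in the camera images.
- board: Wooden measuring board fixed to the counter, 160 (x) x 380 (y) x 12 mm; its yaw varies a little. Origin: centre of its underside; y runs along the track, +y is the left end seen from the robot. The track's centre line is at board x = -20 mm; an aluminium guide strip (top 18 mm above the counter) runs along each side of it, 26 mm off that line.
- slat: Light wooden slat to be measured, loose, 36 (x) x 180 (y) x 14 mm, lying between the guide strips on the board (underside 12 mm, top 26 mm above the counter), its right (-y) end against a low steel stop fixed to the board (top 22 mm above the counter). Origin: centre of its underside, y along its length and along the track.
- slat_left (a point): Middle of the top edge of the slat's left (+y) end, over which the hook must drop.
- slat_right (a point): Middle of the top edge of the slat's right (-y) end, with which the case front must be level.
- tape_case (a joint): Position along the track of the tape case, which rides on the guide strips on black shoes (62 mm over them, up to 7 mm above the case's underside) and cannot leave them. Grows, in m, as the case backs to the right (board -y), range 0 to 0.20. It slides stiffly (about 5 N) and stays where it is left, also against the tape's spring.
- case_front (a point): Middle of the lower edge of the front face (the +y face, from which the tape comes out) of the tape case, a grey box 34 (across) x 58 (along the track) x 48 mm; it reaches 58 mm from here to -y. Its underside is 27.5 mm and its top 75.5 mm above the counter.
- tape (a joint): How far the tape is drawn out of the case, in m beyond the 47 mm that always stick out: 0 to 0.15. A spring draws it in with 1.4 N at 0, rising 7 N/m. The tape is 18 mm wide, 2 mm thick, its underside level with the underside of the case.
- tape_end (a joint): Angle, in rad, of the tape's last 47 mm, which is hinged: 0 lies flat in line with the tape (1.5 mm over the slat), positive is raised. It starts raised (about 0.35) with its hook above and beyond the slat's left end; it goes down under about 1 N and stays where it is put.
- tape_tip (a point): Spot to press: middle of the upper face of the hinged end piece, 40 mm from the hinge, 7 mm short of its end; 29.5 mm above the counter when flat.
- hook (a point): Middle of the inner (slat-side) face of the hook, a steel lip 20 mm wide that reaches 9 mm below the end piece at the end of the tape, 45 mm from the hinge. This point is 6 mm below the underside of the tape.
- lock (a joint): Lock button, black, 16 x 18 mm, on the case's top near its rear end. 0 is up (free), 0.005 m fully down, the locked position. It goes down under about 4 N and stays where it is put.
- lock_top (a point): Middle of the lock button's top, 38 mm behind the case's front face; 87 mm above the counter when up.
- rule: Folded wooden rule, 13 x 159 x 12 mm, lying loose on the board's ledge behind the track; leave it alone.
- weight: Small brass weight, 27 x 27 x 35 mm, loose on the board's ledge behind the track; leave it alone.
- cup_a: Clay cup, 55 x 56 x 53 mm, at the left; leave it alone.
- cup_b: Clay cup, 52 x 50 x 53 mm, at the left, farther back; leave it alone.
- tin: Low round tin, 86 mm wide, 40 mm high, at the back; leave it alone.
- bell: Counter bell, 85 mm wide, 58 mm high, at the right front; leave it alone.
- bottle: Small corked bottle, 38 mm wide, 78 mm high, at the right back; leave it alone.

How it is judged:
On the way, in this order (a step that is already met when the one before it is completed fails the run):
1. the hook is down beyond the slat's left end (y of hook in the frame of slat above 0.087 m and z of hook in the frame of slat below 0.011 m and value of joint tape_end below 0.1 rad), for 0.2 s.
2. the tape is drawn tight along the slat and the case front is level with the slat's right end (within 4 mm), the lock still up (y of hook in the frame of slat between 0.087 and 0.094 m and z of hook in the frame of slat below 0.011 m and value of joint tape above 0.11 m and y of case_front in the frame of slat between -0.094 and -0.086 m and value of joint lock below 0.0015 m), for 0.2 s.
At the end, for the whole second after the job is handed in: The hook is down over the slat's left end and drawn against it (hook face within 4 mm of the end, at least 3 mm below the slat's top), the case front is within 5 mm of level with the slat's right end, the lock button is at least 3.5 mm down, and the slat lies still within 8 mm of where it started (all of step 1 and y of hook in the frame of slat below 0.094 m and value of joint tape above 0.11 m and y of case_front in the frame of slat between -0.095 and -0.085 m and value of joint lock above 0.0035 m and distance of slat from where it was at the start of the episode below 0.008 m and linear speed of slat below 0.01 m/s); the robot touches nothing.
It fails at once if another thing on the counter is pushed more than 30 mm away or tipped over (distance of any of rule, weight, cup_a, cup_b, tin, bell, bottle from where it was at the start of the episode above 0.03 m or angle between any of weight, cup_a, cup_b, tin, bell, bottle's own z axis and vertical above 0.5 rad).
It also fails if it takes over 45 s, if anything falls off the work surface, if the arm or the gripper's body presses on something with over 40 N, if the wrist force passes 120 N, or if a joint passes its speed limit or range.

## Working session

There is one attempt and no reset: what is moved stays moved. The work goes in short steps, Python scripts to look and compute and a tool call to move; the robot and the scene stay as the last step left them, time stands still between calls to the robot, and variables do not carry over. Pictures are saved under pics/ and viewed, at most 10 in all, crops included, and the job is handed in when it is done.

Besides the shell and the picture viewer there is one more tool, called by a JSON object that holds its "op" and its "data", one argument or row to a line. servo_tool: Moves the arm, as the interface text tells. Its arguments: {"type":"object","properties":{"targets":{"type":"array","items":{"type":"number"}},"grip_force":{"type":"number"}},"required":["targets"]}

```bash
mkdir -p pics
python3 - <<'E'
from rig import ctrl,capture,get_calibration
import cv2,numpy as np
for n in ("top","side"):
    cv2.imwrite(f"pics/{n}0.png",capture(n)[:,:,::-1]); c=get_calibration(n); print(n,c)
print(get_calibration("wrist")); s=ctrl.sense(); print(s)
E
```

```text
top {'mtx': array([[500.1989149 ,   0.        , 318.70712772],
       [  0.        , 500.1989149 , 234.37539105],
       [  0.        ,   0.        ,   1.        ]]), 'R': array([[-0.01912796, -0.99957549, -0.02197623],
       [-0.98035596,  0.02306677, -0.19588292],
       [ 0.19630669,  0.01779769, -0.98038101]]), 't': array([0.08194863, 0.58256756, 1.05524939])}
side {'mtx': array([[524.91456945,   0.        , 316.16821089],
       [  0.        , 524.91456945, 241.12057744],
       [  0.        ,   0.        ,   1.        ]]), 'R': array([[-0.97916516,  0.2029837 , -0.00576349],
       [ 0.17622625,  0.83530399, -0.52077976],
       [-0.10089553, -0.51094507, -0.85367162]]), 't': array([ 0.5618545 , -0.1070546 ,  1.23739986])}
{'mtx': array([[355.25843782,   0.        , 321.77756339],
       [  0.        , 355.25843782, 237.64891634],
       [  0.        ,   0.        ,   1.        ]]), 'tool_from_camera': array([[ 3.39191641e-04, -9.48719113e-01, -3.16120118e-01,
         8.28576856e-02],
       [ 9.99999936e-01,  2.84860337e-04,  2.18079044e-04,
        -2.70439372e-04],
       [-1.16845674e-04, -3.16120172e-01,  9.48719149e-01,
        -1.42792376e-01],
       [ 0.00000000e+00,  0.00000000e+00,  0.00000000e+00,
         1.00000000e+00]])}
{'time': 0.1, 'joints': array([ 1.00167879e+00,  4.07575227e-02,  8.39016040e-02, -4.52637939e-04,
       -1.61550342e+00, -3.33697425e-01]), 'qd': array([ 0.00098826, -0.00164863,  0.00235212,  0.00176658,  0.00086526,
        0.00031075]), 'joint_torque': array([-6.73904360e-03, -3.69346690e+01,  3.48280799e+01,  6.95184901e+00,
       -4.56910333e-03,  5.98881797e-06]), 'position': array([0.4707526 , 0.37151987, 0.23036176]), 'ee_rot': array([ 3.13996774e+00, -8.46748701e-05, -9.02795016e-01]), 'ft_force': array([-0.57292212, -0.35389539,  0.18488053]), 'wrist_torque': array([-0.00148925, -0.04155665,  0.05935036]), 'gripper_force': 0.0, 'width': 0.08560348536133096}
```

View pics/top0.png

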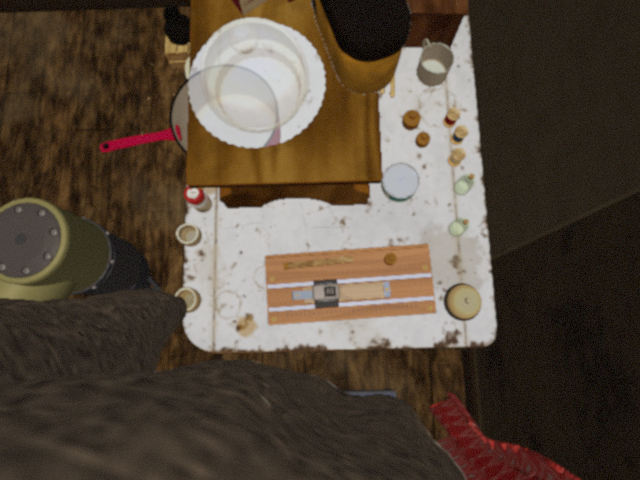

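View pics/side0.png

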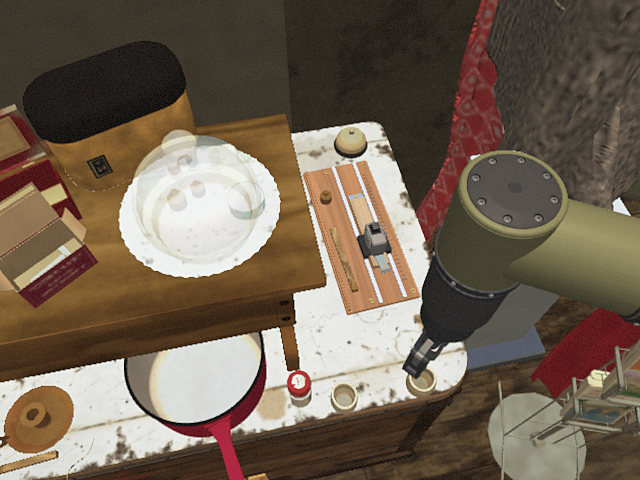

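The top view shows the board at px (266–434, 245–325), with the case near (327,292), the raised tape end near (293–315,295) and the slat's right end near (388,290). I'll enlarge the top view.

```bash
cat > h.py <<'E'
from rig import ctrl,capture,get_calibration
import cv2,numpy as np
def ray(n,uv,z):
    c=get_calibration(n); R,t=c["R"],c["t"]
    o=-R.T@t; d=R.T@np.linalg.solve(c["mtx"],[uv[0],uv[1],1.]); return o+d*(z-o[2])/d[2]
def wpose(s):
    from scipy.spatial.transform import Rotation as Ro
    return Ro.from_euler("xyz",s["ee_rot"]).as_matrix(),s["position"]
def wray(s,uv,z):
    c=get_calibration("wrist");Rt,p=wpose(s);T=c["tool_from_camera"]
    o=Rt@T[:3,3]+p; d=Rt@T[:3,:3]@np.linalg.solve(c["mtx"],[uv[0],uv[1],1.]); return o+d*(z-o[2])/d[2]
E
python3 - <<'E'
from h import *
im=cv2.imread("pics/top0.png")[235:335,258:443]
cv2.imwrite("pics/top0c.png",cv2.resize(im,None,fx=4.3,fy=4.3,interpolation=cv2.INTER_CUBIC))
for u in [(266,254),(429,245),(434,313),(269,325)]: print(ray("top",u,.012))
print(ray("top",(327,292),.08), ray("top",(293,295),.04),ray("top",(388,290),.026))
E
```

```text
[0.55016323 0.19293987 0.012     ]
[ 0.56260933 -0.18287564  0.012     ]
[ 0.40788366 -0.18441162  0.012     ]
[0.38866238 0.18593639 0.012     ]
[0.45414621 0.05383772 0.08      ] [0.45241614 0.1293713  0.04      ] [ 0.46021591 -0.08242609  0.026     ]
```

View pics/top0c.png

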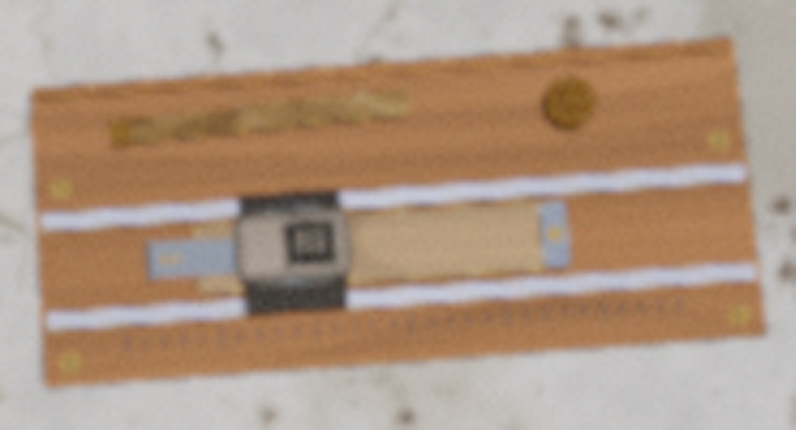

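{"op": "servo_tool", "data": {
  "targets": [-1, -34, -3, 0, 0, -3.6, 0, -1, -34, -3, 0, 0, -3.6, 0, -1, -34, -3, 0, 0, -3.6, 0, -1, -34, -3, 0, 0, -3.6, 0, -1, -34, -3, 0, 0, -3.6, 0, -1, -34, -3, 0, 0, -3.6, 0, -1, -34, -3, 0, 0, -3.6, 0, -1, -34, -3, 0, 0, -3.6, 0, -1, -34, -3, 0, 0, -3.6, 0, -1, -34, -3, 0, 0, -3.6, 0, 0, 0, 0, 0, 0, 0, 0, 0, 0, 0, 0, 0, 0, 0]
}}

```text
time: 1.3
position: [0.4609, 0.0312, 0.201]
ee_rot: [3.141, 0.0, -1.532]
ft_force: [0.2, -0.1, 1.1]
width: -0.0002
gripper_force: 0.0
```

Run:
```python
from h import *
import pickle
s=ctrl.sense(); im=capture("wrist")[:,:,::-1]; cv2.imwrite("pics/w1.png",im); pickle.dump(s,open("s1.pkl","wb"))
print(s["position"],s["ee_rot"],s["ft_force"],s["width"])
o=lambda c:(258+c[0]/4.3,235+c[1]/4.3)
a,b,c,d=[ray("top",o(p),.018) for p in [(45,221),(745,173),(48,321),(755,271)]]
print(a,b,c,d,np.arctan2(-(a-b)[0],(a-b)[1]),np.arctan2(-(c-d)[0],(c-d)[1]))
for n,p,z in [("slatL",(200,258),.026),("slatR",(541,238),.026),("front top",(236,249),.0755),("tip",(148,260),.044),("lock",(309,242),.087)]: print(n,ray("top",o(p),z))
```

```text
[0.46085026 0.031154   0.20101616] [ 3.14120556e+00  1.45513761e-04 -1.53225242e+00] [ 0.16177049 -0.10165123  1.10494623] -0.00024180011651008594
[0.47472228 0.18646659 0.018     ] [ 0.49212212 -0.18241321  0.018     ] [0.42247832 0.18486473 0.018     ] [ 0.44082471 -0.18437037  0.018     ] 0.047134472193154496 0.049646743495143024
slatL [0.45297382 0.10455782 0.026     ]
slatR [ 0.4596346  -0.07305624  0.026     ]
front top [0.45321567 0.08413294 0.0755    ]
tip [0.45110872 0.13037705 0.044     ]
lock [0.45496249 0.04771615 0.087     ]
```

View pics/w1.png

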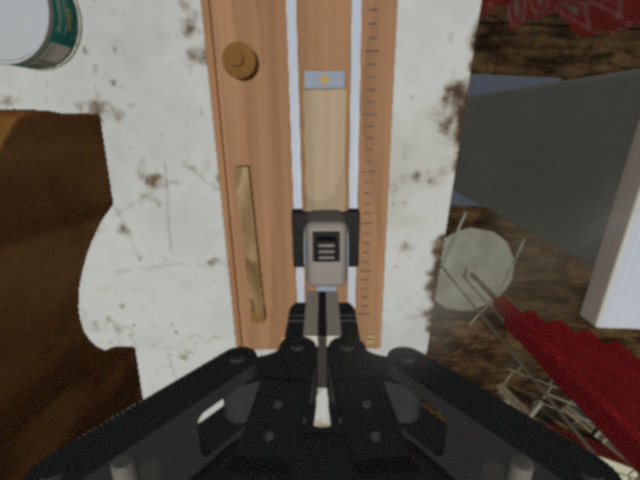

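Wrist view: the slat's right end is at (326,89), the lock button at (325,247) and the case at rows 212–290. The fingers hide the tape tip.

Run:
```python
from h import *
import pickle
s=pickle.load(open("s1.pkl","rb"))
for n,p,z in [("slatR",(326,89),.026),("lock",(325,247),.087),("caserear top",(328,212),.0755),("case front top",(325,290),.0755),("stripL",(294,89),.018),("stripR",(356,89),.018),("stripL",(300,295),.018),("stripR",(352,295),.018)]: print(n,wray(s,p,z))
```

```text
slatR [ 0.46257193 -0.07499805  0.026     ]
lock [0.45899261 0.04184634 0.087     ]
caserear top [0.45760655 0.01701102 0.0755    ]
case front top [0.45713017 0.08427863 0.0755    ]
stripL [ 0.48964117 -0.07454126  0.018     ]
stripR [ 0.43708525 -0.0765828   0.018     ]
stripL [0.48076036 0.11999601 0.018     ]
stripR [0.42766583 0.11790716 0.018     ]
```

{"op": "servo_tool", "data": {
  "targets": [-1, 23, -20, 0, 0, 0.6, 0, -2, 23, -25, 0, 0, 0, 0, -3, 23, -30, 0, 0, 0, 0, -3, 22, -30, 0, 0, 0, 0, 0, 0, -35, 0, 0, 0, 0, 0, 0, -12, 0, 0, 0, 0, 0, 0, -5, 0, 0, 0, 0, 0, 0, -5, 0, 0, 0, 0, 0, 0, -5, 0, 0, 0, 0, 0, 0, -3, 0, 0, 0, 0, 0, 0, 0, 0, 0, 0, 0, 0, 0, 0, 0, 0, 0, 0]
}}

```text
time: 2.55
position: [0.4522, 0.1226, 0.0316]
ee_rot: [-3.141, 0.0, -1.521]
ft_force: [0.1, 0.4, 0.2]
width: -0.0
gripper_force: 0.0
```

{"op": "servo_tool", "data": {
  "targets": [0, 0, -1, 0, 0, 0, 0, 0, 0, -1, 0, 0, 0, 0, 0, 0, -1, 0, 0, 0, 0, 0, 0, 0, 0, 0, 0, 0]
}}

```text
time: 2.95
position: [0.4524, 0.1227, 0.0292]
ee_rot: [-3.141, -0.0, -1.52]
ft_force: [-1.8, -0.3, 5.7]
width: -0.0
gripper_force: 2.9
```

{"op": "servo_tool", "data": {
  "targets": [0, 0, 20, 0, 0, 0, 0, 0, 0, 40, 0, 0, 0, 0.3, 0, 0, 40, 0, 0, 0, 0.6, 1, -22, 0, 0, 0, 0, 0.65, 1, -22, 0, 0, 0, 0, 0.65, 1, -22, -10, 0, 0, 0, 0.65, 0, 0, -25, 0, 0, 0, 0.65, 0, 0, -25, 0, 0, 0, 0.65, 0, 0, -25, 0, 0, 0, 0.65, 0, 0, 0, 0, 0, 0, 0.65]
}}

```text
time: 3.95
position: [0.4526, 0.0557, 0.0395]
ee_rot: [3.135, -0.002, -1.521]
ft_force: [-0.5, 0.8, -0.0]
width: 0.0556
gripper_force: 0.0
```

Run:
```python
from h import *
im=capture("top")[:,:,::-1]; a=im[255:330,275:400]
b=capture("side")[:,:,::-1][170:330,300:440]
a=cv2.resize(a,(800,480),interpolation=cv2.INTER_CUBIC)
b=cv2.resize(b,(525,600),interpolation=cv2.INTER_CUBIC)
cv2.imwrite("pics/s2.png",b); cv2.imwrite("pics/t2.png",a)
```

```text
(no output)
```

View pics/s2.png

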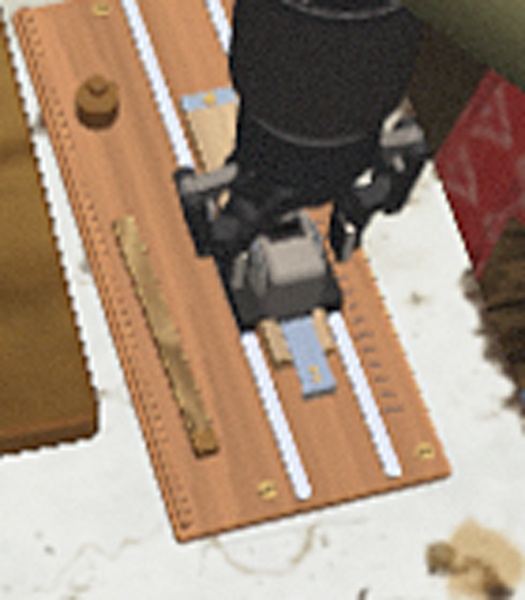

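The side crop shows the tape end lying flat beyond the slat's left end, and the fingers either side of the case. Next I'll close on the case.

{"op": "servo_tool", "data": {
  "targets": [2, 0, 0, 0, 0, 0, 0.5, 0, 0, 0, 0, 0, 0, 0.4, 0, 0, 0, 0, 0, 0, 0.3, 0, 0, 0, 0, 0, 0, 0.2, 0, 0, 0, 0, 0, 0, 0.2],
  "grip_force": 25
}}

```text
time: 4.55
position: [0.4566, 0.0568, 0.045]
ee_rot: [3.141, 0.0, -1.521]
ft_force: [-8.6, 1.2, 6.9]
width: 0.0337
gripper_force: 24.8
```

{"op": "servo_tool", "data": {
  "targets": [-1, -5, 0, 0, 0, 0, 0.2, 0.5, -10, 0, 0, 0, 0, 0.2, 0.5, -10, 0, 0, 0, 0, 0.2, 0.5, -10, 0, 0, 0, 0, 0.2, 0.5, -10, 0, 0, 0, 0, 0.2, 0.5, -10, 0, 0, 0, 0, 0.2, 0.5, -10, 0, 0, 0, 0, 0.2, 0.5, -10, 0, 0, 0, 0, 0.2, 0.5, -10, 0, 0, 0, 0, 0.2, 0.5, -10, 0, 0, 0, 0, 0.2, 0.5, -10, 0, 0, 0, 0, 0.2, 0.5, -10, 0, 0, 0, 0, 0.2, 0.5, -10, 0, 0, 0, 0, 0.2, 0.5, -10, 0, 0, 0, 0, 0.2, 0.5, -10, 0, 0, 0, 0, 0.2, 0, 0, 0, 0, 0, 0, 0.2]
}}

```text
time: 6.15
position: [0.4637, -0.0886, 0.045]
ee_rot: [-3.14, 0.0, -1.521]
ft_force: [-1.6, 0.1, 5.0]
width: 0.0339
gripper_force: 25.6
```

Run:
```python
from h import *
a=capture("top")[:,:,::-1][250:330,270:430]
b=capture("side")[:,:,::-1][150:290,320:420]
a=cv2.resize(a,(800,400),interpolation=cv2.INTER_CUBIC)[:, :]
b=cv2.resize(b,(428,600),interpolation=cv2.INTER_CUBIC)
c=np.zeros((600,800,3),np.uint8); c[:225,:450]=cv2.resize(a,(450,225)); c[:,450:]=b[:,:350] 
cv2.imwrite("pics/c3.png",c)
```

```text
(no output)
```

View pics/c3.png

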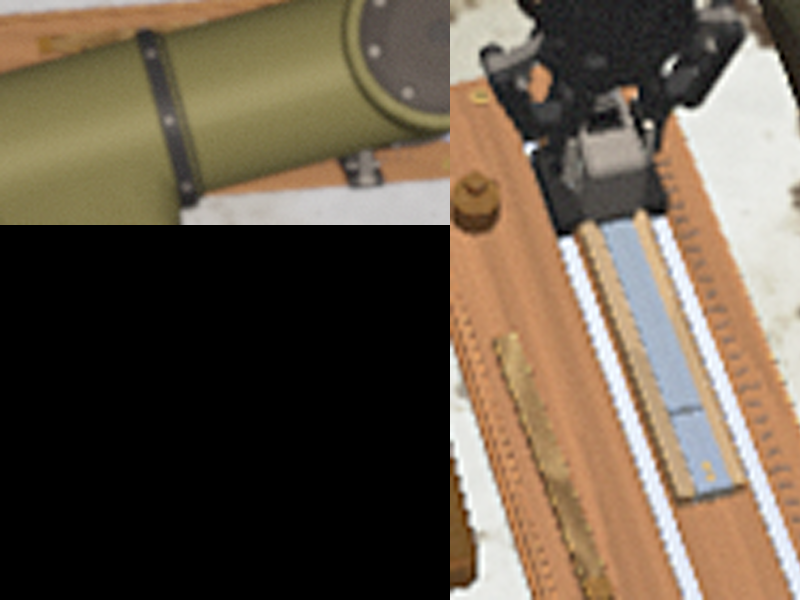

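The side crop shows the tape hooked flat over the slat's left end at (713,490), and the case near the right end. I'll add 11 mm, release, and measure the case front and the slat's left end from the wrist camera.

{"op": "servo_tool", "data": {
  "targets": [0.3, -5.5, 0, 0, 0, 0, 0.2, 0.2, -5.5, 0, 0, 0, 0, 0.2, 0, 0, 0, 0, 0, 0, 0.2, 0, 0, 0, 0, 0, 0, 0.35, 0, 0, 0, 0, 0, 0, 0.55, 0, 0, 0, 0, 0, 0, 0.55, 0, 0, 25, 0, 0, 0, 0.55, 0, 0, 40, 0, 0, 0, 0.55, -1, 20, 10, 0, 0, 0, 0.3, -2, 40, 0, 0, 0, 0, 0, -2, 40, 0, 0, 0, 0, 0, -2, 40, -40, 0, 0, 0, 0, 0, 0, 0, 0, 0, 0, 0, 0, 0, 0, 0, 0, 0, 0]
}}

```text
time: 7.65
position: [0.4564, 0.0363, 0.0823]
ee_rot: [3.14, -0.001, -1.519]
ft_force: [0.2, 0.3, 0.3]
width: 0.0
gripper_force: 0.0
```

Run:
```python
from h import *
import pickle
s=ctrl.sense(); im=capture("wrist")[:,:,::-1]; cv2.imwrite("pics/w4.png",im); pickle.dump(s,open("s4.pkl","wb"))
print(s["position"],s["ee_rot"],s["ft_force"])
```

```text
[0.45636318 0.03634377 0.08234833] [ 3.14033088e+00 -1.14583106e-03 -1.51857297e+00] [0.22526666 0.27541515 0.34731146]
```

{"op": "servo_tool", "data": {
  "targets": [-2, 43, 0, 0, 0, 0, 0, -2, 43, 0, 0, 0, 0, 0, -2, 42, 0, 0, 0, 0, 0, -2, 42, 0, 0, 0, 0, 0, 0, 0, 0, 0, 0, 0, 0, 0, 0, 0, 0, 0, 0, 0]
}}

```text
time: 8.3
position: [0.4494, 0.206, 0.0837]
ee_rot: [-3.141, 0.0, -1.52]
ft_force: [-0.4, 0.4, 0.5]
width: 0.0002
gripper_force: 0.0
```

Run:
```python
from h import *
import pickle
s=ctrl.sense(); im=capture("wrist")[:,:,::-1]; cv2.imwrite("pics/w5.png",im); pickle.dump(s,open("s5.pkl","wb"))
print(s["position"],s["ee_rot"],s["ft_force"])
a=cv2.imread("pics/w4.png")
c=np.hstack([cv2.resize(x[0:300,220:420],(400,600),interpolation=cv2.INTER_CUBIC) for x in (a,im)])
cv2.imwrite("pics/c45.png",c)
```

```text
[0.44938074 0.20597039 0.08368678] [-3.14078839e+00  6.82884369e-05 -1.52044249e+00] [-0.39061682  0.37667589  0.47159739]
```

View pics/c45.png

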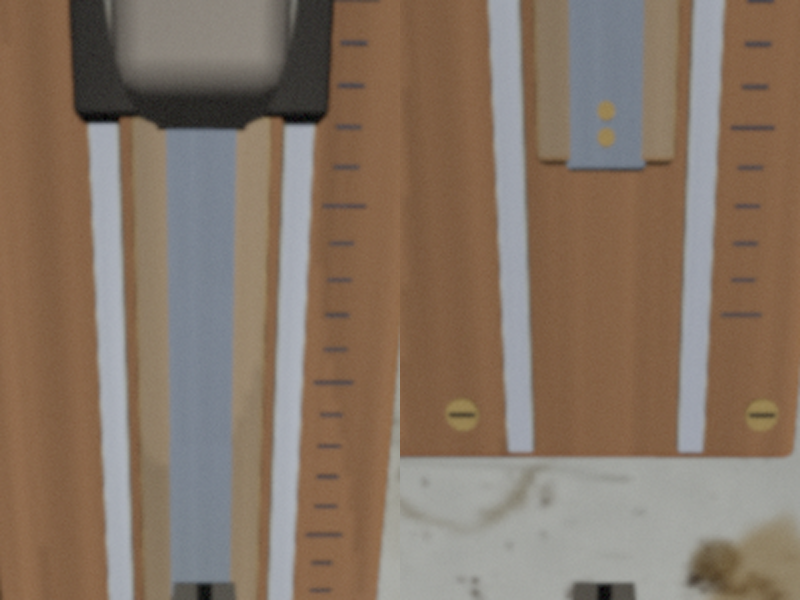

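In the enlarged crop, the case front's lower edge is at wrist px (320,64), its top edge is near row 47, and the slat's left end is at (323,80.5) in the second view.

Run:
```python
from h import *
import pickle
s=pickle.load(open("s4.pkl","rb"));q=pickle.load(open("s5.pkl","rb"))
u=np.array([-.0475,.9989,0])
F=wray(s,(320,64),.0285);T=wray(s,(320,48),.0755);S=wray(s,(262,60.5),.018);L=wray(q,(323,80.5),.026)
s1=pickle.load(open("s1.pkl","rb"));R=wray(s1,(326,89),.026)
print(F,T,S,L,"slat-front:",(L-F)@u,(L-T)@u,(L-S)@u,"R:",(L-R)@u)
```

```text
[ 0.46390194 -0.0722475   0.0285    ] [ 0.46363845 -0.07140483  0.0755    ] [ 0.49465016 -0.07372009  0.018     ] [0.45494009 0.10460782 0.026     ] slat-front: 0.1770864627404044 0.17623220338907777 0.18001797949356124 R: 0.17978187077554497
```

{"op": "servo_tool", "data": {
  "targets": [1, -20, 40, 0, 0, 0, 0.2, 2, -44, 0, 0, 0, 0, 0.55, 2, -44, 0, 0, 0, 0, 0.55, 2, -44, 0, 0, 0, 0, 0.55, 2, -44, 0, 0, 0, 0, 0.55, 2, -44, 0, 0, 0, 0, 0.55, 2, -44, 0, 0, 0, 0, 0.55, 2, -22, 0, 0, 0, 0, 0.55, 0, 0, -35, 0, 0, 0, 0.55, 0, 0, -30, 0, 0, 0, 0.55, 0, 0, -14, 0, 0, 0, 0.55, 0, 0, 0, 0, 0, 0, 0.55, 0, 0, 0, 0, 0, 0, 0.4, 0, 0, 0, 0, 0, 0, 0.2, 0, 0, 0, 0, 0, 0, 0.2, 0, 0, 0, 0, 0, 0, 0.2]
}}

```text
time: 9.95
position: [0.4643, -0.1005, 0.0457]
ee_rot: [-3.14, -0.001, -1.52]
ft_force: [-3.5, -2.6, 5.4]
width: 0.0336
gripper_force: 28.7
```

{"op": "servo_tool", "data": {
  "targets": [0, -1.5, 0, 0, 0, 0, 0.2, 0.1, -1.5, 0, 0, 0, 0, 0.2, 0, 0, 0, 0, 0, 0, 0.2, 0, 0, 0, 0, 0, 0, 0.2]
}}

```text
time: 10.35
position: [0.4644, -0.1019, 0.0456]
ee_rot: [-3.14, 0.002, -1.52]
ft_force: [-6.0, 5.5, 9.2]
width: 0.0335
gripper_force: 29.2
```

{"op": "servo_tool", "data": {
  "targets": [0, -1.5, 0, 0, 0, 0, 0.2, 0, 0, 0, 0, 0, 0, 0.2, 0, 0, 0, 0, 0, 0, 0.2]
}}

```text
time: 10.65
position: [0.4645, -0.1032, 0.0456]
ee_rot: [-3.14, 0.002, -1.52]
ft_force: [-5.3, 5.2, 9.5]
width: 0.0334
gripper_force: 29.1
```

Next I'll release, go back to the earlier viewpoint, and check the position before locking.

{"op": "servo_tool", "data": {
  "targets": [0, 0, 0, 0, 0, 0, 0.35, 0, 0, 0, 0, 0, 0, 0.55, 0, 0, 0, 0, 0, 0, 0.55, 0, 0, 25, 0, 0, 0, 0.55, 0, 0, 40, 0, 0, 0, 0.55, -1, 20, 10, 0, 0, 0, 0.3, -2, 40, 0, 0, 0, 0, 0, -2, 40, 0, 0, 0, 0, 0, -2, 40, -40, 0, 0, 0, 0, 0, 0, 0, 0, 0, 0, 0, 0, 0, 0, 0, 0, 0, 0]
}}

```text
time: 11.75
position: [0.4568, 0.0313, 0.083]
ee_rot: [3.14, -0.001, -1.519]
ft_force: [-0.6, -0.6, -0.1]
width: 0.0
gripper_force: 0.0
```

Run:
```python
from h import *
import pickle
s=ctrl.sense(); im=capture("wrist")[:,:,::-1]; cv2.imwrite("pics/w6.png",im); pickle.dump(s,open("s6.pkl","wb"))
print(s["position"],s["ee_rot"])
a=cv2.imread("pics/w4.png")
c=np.hstack([cv2.resize(x[0:120,240:400],(400,300),interpolation=cv2.INTER_CUBIC) for x in (a,im)])
cv2.imwrite("pics/c6.png",c)
```

```text
[0.45675882 0.03126656 0.08301032] [ 3.14042365e+00 -8.22263180e-04 -1.51853041e+00]
```

View pics/c6.png

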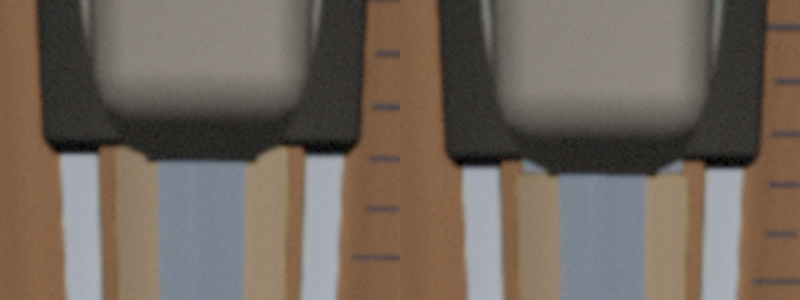

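The slat's right end (crop row ~175) now shows right at the case front's lower edge (row ~174), so they are level. Next is the lock.

{"op": "servo_tool", "data": {
  "targets": [0, 0, 40, 0, 0, 0, 0, 2, -45, 0, 0, 0, 0, 0, 2, -45, 0, 0, 0, 0, 0, 2, -45, 0, 0, 0, 0, 0, 1, -10, -10, 0, 0, 0, 0, 0, 0, -14, 0, 0, 0, 0, 0, 0, 0, 0, 0, 0, 0, 0, 0, -5, 0, 0, 0, 0, 0, 0, -5, 0, 0, 0, 0, 0, 0, -4, 0, 0, 0, 0, 0, 0, -2, 0, 0, 0, 0, 0, 0, 0, 0, 0, 0, 0]
}}

```text
time: 13.0
position: [0.4642, -0.1138, 0.0836]
ee_rot: [-3.141, 0.0, -1.52]
ft_force: [-0.6, 0.1, -0.4]
width: 0.0002
gripper_force: 0.0
```

{"op": "servo_tool", "data": {
  "targets": [0, 0, -1, 0, 0, 0, 0, 0, 0, -1, 0, 0, 0, 0, 0, 0, -1, 0, 0, 0, 0, 0, 0, 0, 0, 0, 0, 0]
}}

```text
time: 13.4
position: [0.4643, -0.114, 0.0816]
ee_rot: [-3.141, 0.0, -1.52]
ft_force: [-3.7, 4.4, 7.8]
width: -0.0002
gripper_force: 3.7
```

{"op": "servo_tool", "data": {
  "targets": [0, 0, -1, 0, 0, 0, 0, 0, 0, 0, 0, 0, 0, 0]
}}

```text
time: 13.6
position: [0.4644, -0.114, 0.0815]
ee_rot: [-3.14, -0.0, -1.52]
ft_force: [-6.6, 5.8, 13.0]
width: 0.0003
gripper_force: 6.2
```

Bottomed out: the force rises with no further travel. I'll lift, move to the viewpoint and check.

{"op": "servo_tool", "data": {
  "targets": [0, 0, 3, 0, 0, 0, 0, 0, 0, 35, 0, 0, 0, 0, -1, 10, 0, 0, 0, 0, 0, -2, 45, 0, 0, 0, 0, 0, -2, 45, 0, 0, 0, 0, 0, -2, 45, -35, 0, 0, 0, 0, 0, 0, 0, 0, 0, 0, 0, 0, 0, 0, 0, 0, 0, 0]
}}

```text
time: 14.4
position: [0.4569, 0.0256, 0.0861]
ee_rot: [3.14, -0.001, -1.519]
ft_force: [0.3, -0.4, 0.8]
width: -0.0001
gripper_force: 0.0
```

Run:
```python
from h import *
s=ctrl.sense(); im=capture("wrist")[:,:,::-1]
b=capture("side")[:,:,::-1][150:290,320:420]
print(s["position"],s["ft_force"])
c=np.zeros((600,800,3),np.uint8); c[:300,:400]=cv2.resize(im[0:120,240:400],(400,300),interpolation=cv2.INTER_CUBIC); c[:,400:]=cv2.resize(b,(428,600),interpolation=cv2.INTER_CUBIC)[:,:400]
cv2.imwrite("pics/c7.png",c)
```

```text
[0.45688842 0.02559798 0.08608513] [ 0.29192264 -0.42981344  0.78356931]
```

View pics/c7.png

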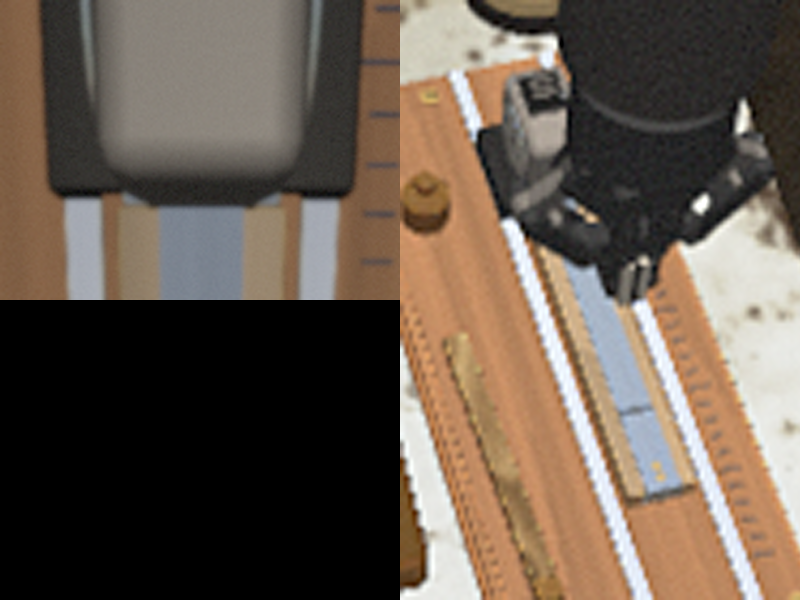

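The case front is still level with the slat end (crop rows 205 and 206). The hook is over the left end at (662,492), and the gripper touches nothing.

```bash
python3 -c "
from rig import workorder
print(workorder.sign_off())"
```

```text
the job is handed in; nothing more can be done
None
```

I handed the job in at about 14.5 s: the tape is hooked over the slat's left end and drawn out, the case front looks level with the slat's right end to within about 1 mm, and the lock button was pressed until it bottomed out; sign-off returned no verdict.

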